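# Cap the tin pyramid and hold the overhead camera at its mark

### The job

First lay the yellow tin on its side in the groove between the red and the blue tin in the tray, lined up with them and set down, not dropped, and let go of it. Then push the camera stand's orange lock button fully in while the boom is still home, take the boom by its head, draw it out until the red line on its scale stands at the sleeve's mouth, and finish still gripping and holding it there: it slides back if let go, and I will tighten the collar. Leave everything else on the table where it is.

Things in the scene. Friction and masses are not known exactly. Their poses are not given: they have to be found in the camera images.
- stand: Fixed camera stand: base disc 200 mm across, column 25 mm across, 286 high. Origin on the table at the column's axis, z up, x the level direction the boom points. A 30 mm square sleeve crosses the column's axis 200 mm up and climbs 12 degrees along x, from 170 mm behind to 160 mm in front of it (along the slope), ending in a black collar 42 mm square, 58 mm long with a thumbscrew on its -y side.
- mouth (a point): Point on the top face of the boom at the sleeve's mouth, the front end of the collar, where the scale is read; fixed to the stand, 160 mm up the slope from the column's axis and 11 mm above the boom's axis.
- button_top (a point): Centre of the top of the orange lock button, a round stud 22 mm across on top of the collar, 125 mm up the slope from the column's axis; it stands 8 mm proud of its steel bush, and moves down with the button.
- lock_slide (a joint): How far the lock button is pushed in: 0 = out, the boom is locked in its home position; 0.006 m = fully in. It moves at right angles to the boom (12 degrees off vertical), takes about 3 N, and stays in where it is left. From 4.5 mm the boom is free to slide.
- boom_slide (a joint): How far the boom is drawn out, m along the slope: 0 = home, 0.20 = end stop. Aluminium tube 22 mm square, black scale lines every 10 mm and one red line 3 mm wide, all inside the sleeve at the start; at 0.150 the red line stands exactly at the sleeve's mouth. With its head it weighs 0.8 kg; unlocked it takes about 2.5 N to draw out and slides home when let go.
- boom: The telescoping boom with its head: black end block 36 x 30 x 30 mm on the tube's end, knob on top, camera hanging below. Origin on the boom's axis in the block, 210 mm up the slope from the column's axis when home; x up the slope, the way the boom is drawn out. The camera is 102 mm wide (y), 60 mm (x) and hangs 48 to 78 mm straight below the origin, its lens down to 100 mm below.
- knob (a point): Middle of the knob on the boom's head, the best grip: upright ribbed aluminium cylinder 26 mm across and 38 mm high (this point halfway up), standing 38 mm straight above the boom's origin; it is fast and does not turn. The end block's top lies about 22 mm below this point.
- tray: Shallow wooden tray, fixed, 116 x 116 mm; floor 6 mm thick, rim 20 mm high and 7 mm thick. Origin at the centre of its underside on the table, z up. x is the way the tins lie in it.
- tin_red: Tin with a red band lying in the tray on the -y or +y side: cylinder 50 mm across, 80 mm long, 0.12 kg, loose. Origin at the middle of the tin, x along its axis. It lies along the tray's x, its axis 31 mm above the table and about 25 mm to one side of the tray's middle.
- tin_blue: Tin with a blue band, the same size, lying beside the red one in the tray, about 1 mm apart.
- tin_yellow: Tin with a yellow band, the same size, lying loose on its side on the table. Origin at the middle of the tin, x along its axis (which way round it points does not matter). Saddled on the other two its axis is about 74 mm above the table.
- petri_dish: Clear shallow dish 88 mm across, 14 mm high, near the tray; origin under its centre. Not to be moved.
- brush: Artist's paint brush with a red handle, 190 mm long, 8 mm thick, lying beyond the tray. Not to be moved.
- clothes_peg: Blue clothes peg 74 mm long lying on the table; origin under its centre. Not to be moved.
- eraser: White block eraser with a blue sleeve, 55 x 24 x 13 mm; origin under its centre. Not to be moved.
- palette: White paint palette 100 x 220 x 12 mm with colours; origin under its centre. Not to be moved.
- paint_jar: Jar of green paint 56 mm across, 68 mm high, standing near the boom on the robot's side; origin under its centre. Not to be moved.
Things that resemble listed ones, but are neither listed nor needed, are in the scene too. Leave any pink or purple look-alike of the tin_yellow alone.

How it is judged:
By the outcome, as a careful person would: the job done as asked, in the order asked, and still so for the second after the job is handed in, while the arm keeps its last pose, push and grip.
It also fails if it takes over 58 s, if anything falls off the work surface, if the arm or the gripper's body presses on something with over 40 N, if the wrist force passes 120 N, or if a joint passes its speed limit or range.

### The arm

A 6-joint arm with a two-finger parallel gripper is mounted at the origin on the work surface. World frame = base frame: x ahead of the robot, y to its left, z up, the work surface at z = 0. Lengths are in m, angles in degrees, forces in N, time in s.
With the tool pointing down it reaches from about 0.35 to 0.85 m from the base axis. Payload 8.1 kg.
Tool frame: the origin (TCP) lies at the very end of the fingers, on their centre line; the grasp point (between the pads) lies 19 mm behind it (hold_point_z is the distance from the TCP to the grasp point, in m); z points along the fingers, y is the line along which they close (so a half turn about z gives the same grasp; the last joint's range is limited). The gripper opens to 85 mm and grips with 20 to 120 N. Pads are 22 mm wide; open, the fingers measure 114 mm over their backs; the gripper's body (76 mm by 85 mm) begins 54 mm behind the grasp point. The pads swing forward as they close: fully open they stand 13 mm farther back than shut.
Start: joints at [66.841, 7.471, 85.268, -0, 87.261, -4.893], TCP at [0.188, 0.57, 0.193] pointing down, gripper open.
Joint ranges: [-169.43, 169.43], [-51.17, 129.36], [1.28, 143.12], [-76.62, 256.62], [0, 156.53], [-152.29, 152.29]. Speed limits (degrees/s): [136.94, 136.94, 159.86, 180, 180, 180].

### API

Orientations are given as [roll, pitch, yaw] about the fixed x, y, z axes, in that order (R = Rz(yaw) Ry(pitch) Rx(roll)).
In Python, from station import * gives the robot as it stands. The module is installed in compiled form; this text tells all that it offers. Calls block until the motion is done:
- reach(position, orientation): joint-space move of the TCP to a pose.
- move_linear(position, frame=None, v=0.15): straight line of the TCP; frame=None keeps the orientation; v is the mean speed in m/s.
- move_joints(angles): joint-space move.
- gripper_open() and clamp(squeeze=None): open the fingers fully, or close them until they stop; squeeze is the grip in N (None keeps the last).
- hold(seconds).
- solve_ik(position, orientation): joint angles nearest the present ones, or None.
- observe(): the state.
- camera(name): name is "side" or "top"; returns a dict with "color" (420x560x3 uint8, red, green, blue), "fovy" (degrees; the focal length in pixels is half the picture's height over the tangent of half this angle, whatever the lens; pixels are square), "cx", "cy" (the principal point, pixels), "cam_to_world" (4x4, takes a point from camera to world coordinates). Camera axes: x right, y down, z forward; pixel columns grow to the right and rows downward; lengths in m; the calibration is good to about 2 mm. A picture is of the moment at which its call begins. There is no depth.
A pose or a line that the arm cannot do raises MotionError and nothing moves.
- sign_off(): hands the job in; it is judged then, once.
The state is a dict: "time_s": time; "joints": joint angles; "joint_vel": joint speeds; "joint_efforts": joint torques, N m; "position": TCP position; "tool_rot": TCP orientation; "force": force on the tool from outside, world axes, zero at the start; "wrist_torque": the same for the moment, N m; "grip_width": finger opening in m; "grip_force": force on a finger pad.
Only numpy, scipy, OpenCV 4.12 (cv2) and the standard library are available. Lean on these libraries where they do the work, as an engineer would, in place of code of your own. Each camera call takes 0.05 s, during which the arm holds its last target. There are 200 camera calls.

## Working session

There is one attempt and no reset: what is moved stays moved. The work goes in short steps, each a Python script; the robot and the scene stay as the last script left them, time stands still between calls to the robot, and variables do not carry over. Pictures are saved under pics/ and viewed, at most 10 in all, crops included, and the job is handed in when it is done.

```bash
mkdir -p pics; python3 - <<'E'
from station import *
import cv2,numpy as np
for n in("top","side"):
    c=camera(n); cv2.imwrite(f"pics/{n}0.png",c["color"][:,:,::-1]); print(n,c["fovy"],c["cx"],c["cy"],np.round(c["cam_to_world"],4).tolist())
s=observe();print(s)
E
```

```text
top 50.882231910854024 285.4064013496695 211.01040165081088 [[-0.0168, -0.9914, 0.1297, 0.3691], [-0.9996, 0.0137, -0.0247, 0.003], [0.0227, -0.1301, -0.9912, 1.2734], [0.0, 0.0, 0.0, 1.0]]
side 54.125213460983346 283.6133805031605 210.4795928715991 [[0.8927, -0.294, 0.3414, 0.1269], [-0.4501, -0.5461, 0.7065, -0.8846], [-0.0213, -0.7844, -0.6199, 0.9451], [0.0, 0.0, 0.0, 1.0]]
{'time_s': 0.1, 'joints': array([ 6.68436466e+01,  7.51087557e+00,  8.53220455e+01,  8.96643124e-04,
        8.72626224e+01, -4.89302500e+00]), 'joint_vel': array([-0.03203755, -0.20533567, -0.14017105, -0.07413399, -0.02240863,
        0.09007762]), 'joint_efforts': array([ 2.15638800e-03, -5.70939231e+01, -5.01950812e+01, -1.43592683e-05,
        7.89251615e-03, -2.23262134e-05]), 'position': array([0.18778427, 0.5692728 , 0.19225794]), 'tool_rot': array([-1.79904881e+02, -9.04171476e-03,  1.61736621e+02]), 'force': array([-0.36943294, -0.08820688, -0.07241904]), 'wrist_torque': array([-0.01005048, -0.05890931,  0.04059635]), 'grip_force': 0.0, 'grip_width': 0.08525317844090954}
```

View pics/top0.png

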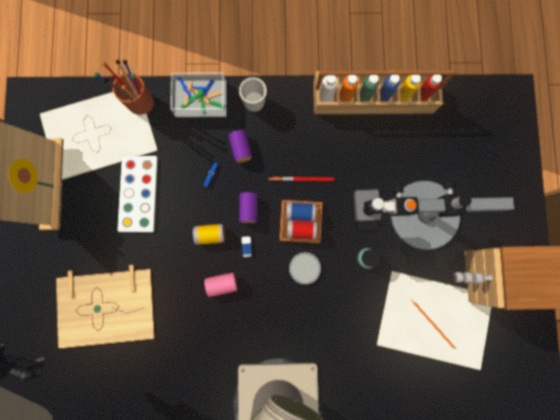

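View pics/side0.png

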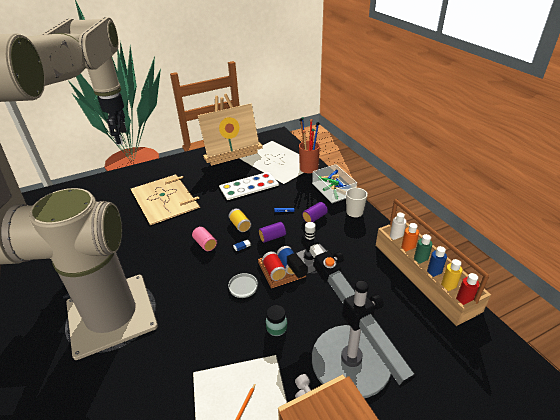

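Candidates for the yellow tin in the top view are the yellow-banded tin (208,234), the pink tin (220,285), the purple tins (248,207) and (240,146), and the yellow paint bottle in the rack (411,88). By the description I choose (208,234). The stand's boom head is at about (375,205), the orange button at (410,206) and the tray at (301,222).

```bash
cat > h.py <<'E'
import numpy as np,cv2
from station import *
def shot(n):
    c=camera(n); c["f"]=c["color"].shape[0]/2/np.tan(np.radians(c["fovy"]/2)); c["hsv"]=cv2.cvtColor(c["color"],cv2.COLOR_RGB2HSV); return c
def ray(c,u,v):
    T=np.array(c["cam_to_world"]); d=T[:3,:3]@np.array([(u-c["cx"])/c["f"],(v-c["cy"])/c["f"],1.]); return T[:3,3],d/np.linalg.norm(d)
def onz(c,uv,z):
    o,d=ray(c,*uv); return o+d*(z-o[2])/d[2]
def tri(*cuv):
    A=0;b=0
    for c,uv in cuv:
        o,d=ray(c,*uv); P=np.eye(3)-np.outer(d,d); A=A+P;b=b+P@o
    x=np.linalg.solve(A,b)
    res=[np.linalg.norm((np.eye(3)-np.outer(ray(c,*uv)[1],ray(c,*uv)[1]))@(x-c_o)) for c,uv in cuv for c_o in [ray(c,*uv)[0]]]
    return x,max(res)
def proj(c,p):
    T=np.array(c["cam_to_world"]); q=T[:3,:3].T@(np.array(p)-T[:3,3]); return q[:2]/q[2]*c["f"]+[c["cx"],c["cy"]]
def blob(c,lo,hi,roi):
    x0,y0,x1,y1=roi; m=np.zeros(c["hsv"].shape[:2],np.uint8)
    m[y0:y1,x0:x1]=cv2.inRange(c["hsv"],np.array(lo),np.array(hi))[y0:y1,x0:x1]
    n,l,s,ct=cv2.connectedComponentsWithStats(m); k=1+np.argmax(s[1:,4])
    pts=cv2.findNonZero((l==k).astype(np.uint8)); return ct[k],s[k],cv2.minAreaRect(pts)
E
python3 - <<'E'
from h import *
t=shot("top");s=shot("side")
def crop(c,r,k,n): x0,y0,x1,y1=r; cv2.imwrite(n,cv2.resize(c["color"][y0:y1,x0:x1,::-1],None,fx=k,fy=k,interpolation=cv2.INTER_CUBIC))
crop(t,(180,165,446,295),3,"pics/tc.png");crop(s,(215,190,415,340),4,"pics/sc.png")
for n,lo,hi,rt,rs,z in [("yellow",(18,120,90),(34,255,255),(185,210,235,255),(220,200,260,235),.025),
 ("blue",(100,100,50),(125,255,255),(280,200,325,222),(272,245,300,275),.031),
 ("red",(0,150,80),(8,255,255),(280,215,325,245),(262,250,290,282),.031),
 ("orange",(5,150,120),(20,255,255),(400,195,420,215),(318,255,340,272),.235)]:
    a=blob(t,lo,hi,rt);b=blob(s,lo,hi,rs); print(n,a,b[0],b[1],"onz",onz(t,a[0],z),onz(s,b[0],z),"tri",tri((t,a[0]),(s,b[0])))
E
```

```text
yellow (array([208.18483412, 233.6563981 ]), array([197, 224,  24,  21, 422], dtype=int32), ((208.10069274902344, 233.60580444335938), (19.57090950012207, 21.907733917236328), 83.2901611328125)) [237.17318436 217.01117318] [230 210  19  20 179] onz [0.47103428 0.19108291 0.025     ] [0.4714523  0.20898822 0.025     ] tri (array([0.46756241, 0.18923559, 0.04119373]), np.float64(0.002228085047997614))
blue (array([301.44966443, 211.3590604 ]), array([292, 204,  20,  16, 298], dtype=int32), ((301.5, 211.5), (15.0, 19.0), 90.0)) [284.65806452 255.10322581] [278 248  16  20 155] onz [ 0.53006992 -0.07343202  0.031     ] [ 0.53110526 -0.04697322  0.031     ] tri (array([ 0.52342385, -0.07078746,  0.05632829]), np.float64(0.003500153408052612))
red (array([302.24556213, 230.14497041]), array([292, 221,  21,  19, 338], dtype=int32), ((302.285888671875, 230.06768798828125), (19.919797897338867, 17.134180068969727), 3.012787342071533)) [271.52868852 262.33196721] [263 254  21  22 244] onz [ 0.47651798 -0.07453117  0.031     ] [ 0.48084733 -0.05619786  0.031     ] tri (array([ 0.47429029, -0.07317558,  0.04958755]), np.float64(0.0006473209133020422))
orange (array([411.44615385, 204.12307692]), array([407, 200,  10,   9,  65], dtype=int32), ((411.4000244140625, 204.30003356933594), (8.049844741821289, 8.497057914733887), 63.43495178222656)) [329.33846154 261.27692308] [325 257   9   9  65] onz [ 0.51745752 -0.32479813  0.235     ] [ 0.52620378 -0.30307343  0.235     ] tri (array([ 0.51500765, -0.31883736,  0.25430495]), np.float64(0.00032602018432684735))
```

View pics/tc.png

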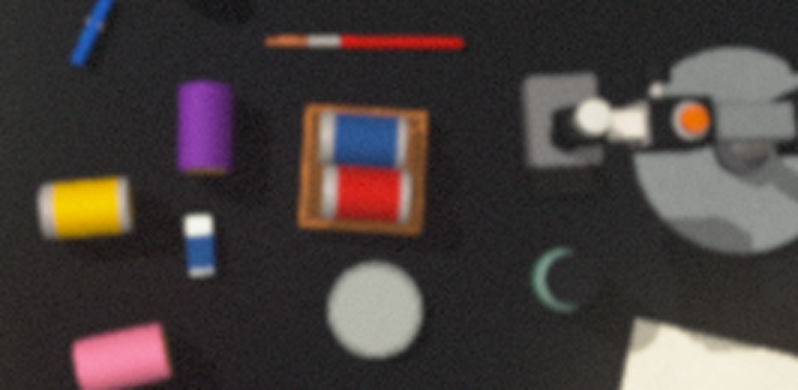

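View pics/sc.png

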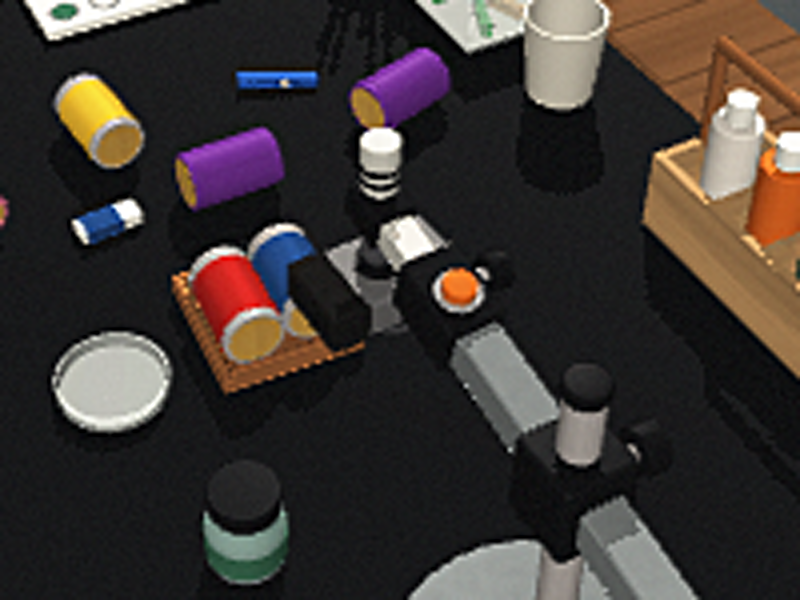

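Top crop: the yellow tin is at full-frame (208,234), apart from the pink and purple ones, and the tray is at (301,222) with blue above red. The knob top is at about (377.5,204) and the orange button at (411,204). Side crop: the knob top is at about (310,225.5), the button at (329,262) and the column cap at (361,286). Next I measure these.

```bash
python3 - <<'E'
from h import *
np.set_printoptions(precision=4,suppress=True)
t=shot("top");s=shot("side")
def rect(c,mask,roi,z,nm):
    x0,y0,x1,y1=roi; m=np.zeros(mask.shape,np.uint8);m[y0:y1,x0:x1]=mask[y0:y1,x0:x1]
    n,l,st,ct=cv2.connectedComponentsWithStats(m);k=1+np.argmax(st[1:,4])
    P=cv2.findNonZero((l==k).astype(np.uint8)).reshape(-1,2)
    W=np.array([onz(c,p,z)[:2] for p in P],np.float32); r=cv2.minAreaRect(W*1000)
    print(nm,"px",ct[k],st[k],"mean",W.mean(0),"rect",r,"pca",np.degrees(np.arctan2(*np.linalg.eigh(np.cov(W.T))[1][::-1,1])))
h=t["hsv"]; br=(h[...,2]>75).astype(np.uint8)
rect(t,br,(185,210,232,255),.035,"yellow")
tr=cv2.inRange(h,np.array((5,80,50)),np.array((22,255,200)))
rect(t,tr,(270,190,335,250),.02,"tray")
rect(t,((h[...,2]>50)&((h[...,1]<90)|(h[...,2]>90))&~(tr>0)).astype(np.uint8),(284,203,322,242),.045,"tins both")
# knob / button / column / sleeve
print("knob top",tri((t,(377.6,203.8)),(s,(309.9,225.3))))
rect(t,(h[...,2]>60).astype(np.uint8),(460,190,520,220),.18,"rear sleeve")
d=cv2.inRange(h,np.array((0,0,70)),np.array((179,70,200)));rect(t,d,(385,175,462,250),.01,"disc")
print("top px, knob area V\n",h[196:213,368:400,2]);print("side V\n",s["hsv"][219:242,300:320,2])
E
```

```text
yellow px [207.8276 233.7236] [192 223  32  22 615] mean [0.4701 0.1906] rect ((469.8706359863281, 190.98268127441406), (56.69367980957031, 87.82444763183594), 3.983241558074951) pca 93.96798247232084
tray px [299.7969 222.2115] [278 199  46  45 832] mean [ 0.5005 -0.0688] rect ((504.09503173828125, -71.0824966430664), (124.05152893066406, 124.42050170898438), 85.70026397705078) pca 100.78526622319757
tins both px [301.0466 220.1516] [ 286  203   31   36 1009] mean [ 0.5035 -0.0709] rect ((502.67303466796875, -70.76283264160156), (84.01535034179688, 98.6918716430664), 89.23258972167969) pca -172.2690795573968
knob top (array([ 0.5117, -0.229 ,  0.2982]), np.float64(0.0015424198326347538))
rear sleeve px [490.379  203.8675] [466 197  49  15 649] mean [ 0.5233 -0.5434] rect ((522.9872436523438, -541.8760986328125), (123.51113891601562, 35.79610824584961), 89.25068664550781) pca 92.23025032685125
disc px [424.3497 216.0457] [ 385  180   76   70 3220] mean [ 0.5144 -0.4317] rect ((520.2095947265625, -436.6378173828125), (204.51400756835938, 209.1924591064453), 25.42129898071289) pca -174
[... 3562 characters left out ...]
  26  30
   28  29]
 [ 28  28  28  28  14  80 149  55   0   0   0   0  75  82  73  27  27  28
   30  31]
 [ 31  32  27  30  45   5  81 208 228 221 223 215 207  98  15  16  25  27
   27  30]
 [ 29  31  18  26  28 129  20   0  23  82  89  37   0   0  63  29  29  29
   31  25]
 [ 31  29  12  17  26  80 207 165  48  30  35  29  78 175  93  27  26  29
   29  31]
 [ 31  25  15  12  18   4  83 210 216 213 209 208 210  97  27  29  22  28
   31  26]
 [ 32  21  14  17  17  14   2  20  71 188 181  89   9   4  23  27  28  22
   29  30]
 [ 28  21  17  18  18  17  12   8   4   0   1   5  13  12  28  28  25  25
   32  30]
 [ 33  14  18  14  16  16  21  16  13  15  12  15  16  14  27  28  28  29
   26  26]]
```

Measured values agree across views:
- **Yellow tin:** (0.470, 0.191), axis at about 94°.
- **Tray and groove:** about (0.5035, -0.072), axis at about 86°.
- **Knob:** (0.512, -0.229, mid 0.281). Boom heading is about 92°.

Next I grasp the tin and, in the same step, refine the groove direction from the red/blue boundary.

```bash
python3 - <<'E'
from h import *
np.set_printoptions(precision=4,suppress=True)
t=shot("top"); c=t["color"].astype(float)
P=[]
for u in range(293,311):
    d=c[212:229,u,0]-c[212:229,u,2]; i=np.where((d[:-1]<0)&(d[1:]>=0))[0]
    if len(i): P.append(onz(t,(u,212+i[0]-d[i[0]]/(d[i[0]+1]-d[i[0]])),.045))
P=np.array(P); k=np.polyfit(P[:,1],P[:,0],1); print("groove x at y=-.072",np.polyval(k,-.072),"axis angle",90-np.degrees(np.arctan(k[0])),len(P))
# tin ends along rows (u), silver/floor edges
for v in (208,211,214,227,230,233): print(v,np.round(c[v,282:324].max(1)).astype(int))
R=[180,0,94]
reach([.470,.191,.14],R)
move_linear([.470,.191,.009],v=.12)
clamp(30); o=observe();print(o["grip_width"],o["grip_force"],o["force"],o["time_s"])
move_linear([.470,.191,.16],v=.15);o=observe();print(o["grip_width"],o["grip_force"],o["force"],o["joints"],o["time_s"])
E
```

```text
groove x at y=-.072 0.5050154474658668 axis angle 85.34190858611447 18
208 [165 164 139 132 154 186 201 195 177 161 151 144 141 143 144 146 145 141
 143 139 142 141 140 139 140 139 140 142 140 144 150 163 178 170 159 155
 150 142 153 139  94  43]
211 [166 166 143 138 156 183 196 191 169 156 148 145 144 141 146 144 144 142
 145 144 146 148 150 145 145 144 149 148 145 150 157 171 183 161 137 128
 119 111 127 117  80  44]
214 [163 154 135 134 144 160 171 170 151 139 134 131 131 134 130 134 137 134
 135 135 136 131 137 137 136 137 135 140 139 144 152 162 169 148 133 126
 118 114 118 107  70  41]
227 [161 138 124 126 133 163 192 206 205 205 209 211 210 214 212 213 211 211
 210 213 211 210 208 210 207 210 210 209 209 207 208 203 191 183 161 129
 114 119 111  78  39  37]
230 [153 134 125 122 127 151 178 190 192 195 204 207 207 211 208 211 209 208
 210 212 208 213 211 211 212 211 212 214 212 213 210 206 195 183 160 128
 114 121 111  72  44  33]
233 [143 128 121 122 133 150 164 164 167 168 180 183 186 186 187 187 187 183
 186 187 187 191 190 191 190 194 193 194 195 194 193 190 184 167 146 123
 114 123 117  79  41  32]
-1.896194032976571e-05 6.678890436887741 [-0.5897  0.082  12.7036] 4.1
-0.000275047005857742 0.0 [ 0.6757  0.1967 -0.886 ] [ 16.3224  -5.9315 102.4146  -0.001   83.6408  12.3238] 5.2583
```

```bash
python3 - <<'E'
from h import *
t=shot("top");s=shot("side")
a=cv2.resize(t["color"][165:295,180:340,::-1],None,fx=3,fy=3,interpolation=cv2.INTER_CUBIC)
b=cv2.resize(s["color"][130:260,180:280,::-1],None,fx=3,fy=3,interpolation=cv2.INTER_CUBIC)
cv2.imwrite("pics/miss.png",np.hstack([a,b]))
E
```

```text
(no output)
```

View pics/miss.png

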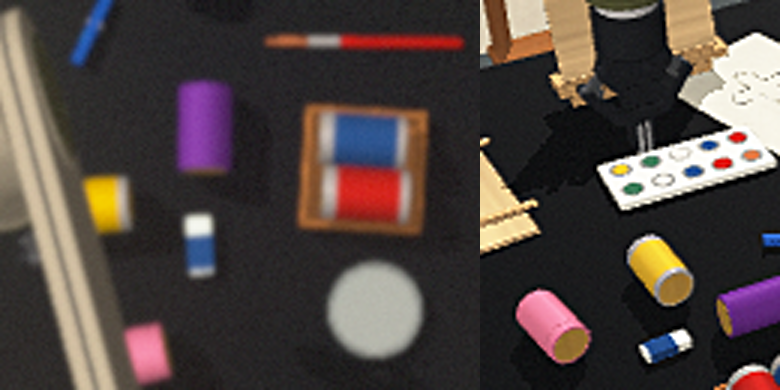

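The fingers shut empty. In the crop the yellow tin is still on its side near (118,205) crop, about 219,233 full, within a few mm of before. I'll step aside, re-measure, and retry with logging.

```bash
cat >> h.py <<'E'
def yellow():
    t=shot("top"); m=np.zeros(t["hsv"].shape[:2],np.uint8); m[200:265,175:240]=(t["hsv"][200:265,175:240,2]>75)
    h=t["hsv"]; 
    n,l,st,ct=cv2.connectedComponentsWithStats(m)
    k=max(range(1,n),key=lambda i:((l==i)&(h[...,0]>18)&(h[...,0]<34)&(h[...,1]>120)).sum())
    P=cv2.findNonZero((l==k).astype(np.uint8)).reshape(-1,2)
    W=np.array([onz(t,p,.03)[:2] for p in P],np.float32); return ct[k],st[k],cv2.minAreaRect(W*1000),W.mean(0),np.degrees(np.arctan2(*np.linalg.eigh(np.cov(W.T))[1][::-1,1]))
E
python3 - <<'E'
from h import *
np.set_printoptions(precision=4,suppress=True)
gripper_open()
move_linear([.38,.40,.16],v=.3)
print(yellow()); o=observe(); print(o["grip_width"],o["position"],o["force"],o["time_s"])
s=shot("side");b=blob(s,(18,120,90),(34,255,255),(215,195,265,240));print(b[0],b[1])
E
```

```text
(array([207.7423, 233.1533]), array([192, 223,  32,  22, 613], dtype=int32), ((471.84912109375, 191.9259033203125), (56.991024017333984, 88.07746887207031), 4.331105709075928), array([0.4721, 0.1916], dtype=float32), np.float64(93.28674997495885))
0.08549489667530032 [0.3807 0.3987 0.1599] [-0.3963 -0.5421 -0.5088] 7.1
[237.3785 216.8079] [230 210  18  19 177]
```

```bash
python3 - <<'E'
from h import *
np.set_printoptions(precision=4,suppress=True)
def ob(n): o=observe(); print(n,o["grip_width"],o["grip_force"],o["position"],o["tool_rot"],o["force"],o["time_s"])
reach([.4715,.1915,.10],[180,0,94]); ob("above")
move_linear([.4715,.1915,.005],v=.12); ob("down")
s=shot("side"); a=s["color"][150:250,190:290,::-1]
clamp(30); ob("clamped"); s=shot("side"); b=s["color"][150:250,190:290,::-1]
cv2.imwrite("pics/cl.png",cv2.resize(np.hstack([a,b]),None,fx=4,fy=4,interpolation=cv2.INTER_CUBIC))
E
```

```text
above 0.0857314786189362 0.0 [0.4718 0.192  0.1006] [179.9531  -0.0451  93.9559] [ 0.2991  0.6001 -0.4365] 8.0833
down 0.08521971282385686 0.0 [0.4722 0.1919 0.0058] [179.9239  -0.0153  94.0202] [0.0355 0.1423 0.4965] 9.025
clamped 0.00015502583509397318 15.713134109973907 [0.4783 0.1933 0.0116] [179.2525  -0.1515  93.9979] [ 0.323  -1.1935 31.6593] 9.9083
```

View pics/cl.png

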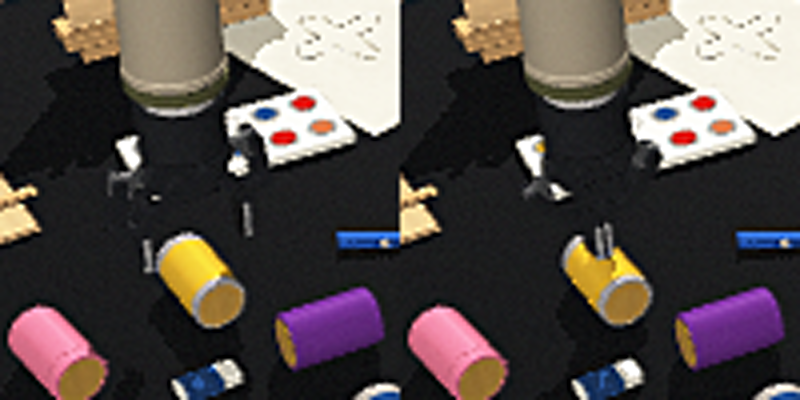

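```bash
python3 - <<'E'
from h import *
np.set_printoptions(precision=3,suppress=True)
s=shot("side");o=observe()
f=lambda p:(proj(s,p)-[190,150])*4
c=np.array([.4722,.1919,0]);y=np.array([np.cos(np.radians(4)),np.sin(np.radians(4)),0])
for w in(-.0425,.0425,0):
    for z in(.006,.02,.037,.056):print(w,z,f(c+y*w+[0,0,z]))
print("tin ends axis",f([.472,.232,.025]),f([.472,.152,.025]))
import time
print(o["position"],o["grip_width"],o["force"],o["grip_force"],o["joint_efforts"])
E
```

```text
-0.0425 0.006 [154.958 311.724]
-0.0425 0.02 [153.29  299.567]
-0.0425 0.037 [151.237 284.606]
-0.0425 0.056 [148.906 267.62 ]
0.0425 0.006 [241.166 278.808]
0.0425 0.02 [240.045 266.73 ]
0.0425 0.037 [238.666 251.872]
0.0425 0.056 [237.1   235.009]
0 0.006 [198.551 295.079]
0 0.02 [197.162 282.961]
0 0.037 [195.454 268.05 ]
0 0.056 [193.514 251.125]
tin ends axis [179.777 253.587] [213.702 304.615]
[0.478 0.193 0.012] -0.00021782576410963857 [ 0.509 -0.627 31.828] 15.699022114276886 [  0.348 -31.467 -29.031   0.227   0.019  -0.009]
```

```bash
python3 - <<'E'
from h import *
np.set_printoptions(precision=4,suppress=True)
def ob(n): o=observe(); print(n,o["grip_width"],o["grip_force"],o["position"],o["force"],o["time_s"])
gripper_open(); ob("open")
s=shot("side"); a=s["color"][165:240,200:275,::-1]
move_linear([.4715,.1915,.016],v=.12); ob("up")
clamp(60); ob("clamped"); s=shot("side"); b=s["color"][165:240,200:275,::-1]
g=np.hstack([a,b]).astype(float)/255
cv2.imwrite("pics/cl2.png",cv2.resize((np.clip(g,0,1)**.45*255).astype(np.uint8),None,fx=5.3,fy=5.3,interpolation=cv2.INTER_CUBIC))
E
```

```text
open 0.08501407482927589 0.0 [0.4713 0.1914 0.0047] [-0.3309 -0.4695 -0.1624] 10.7917
up 0.08521391958241635 0.0 [0.4725 0.1918 0.0169] [-0.6534  0.5647 -0.1595] 11.0917
clamped 7.246052312685039e-05 0.0 [0.4715 0.1915 0.016 ] [-0.3672  0.2262 -0.1424] 11.8583
```

View pics/cl2.png

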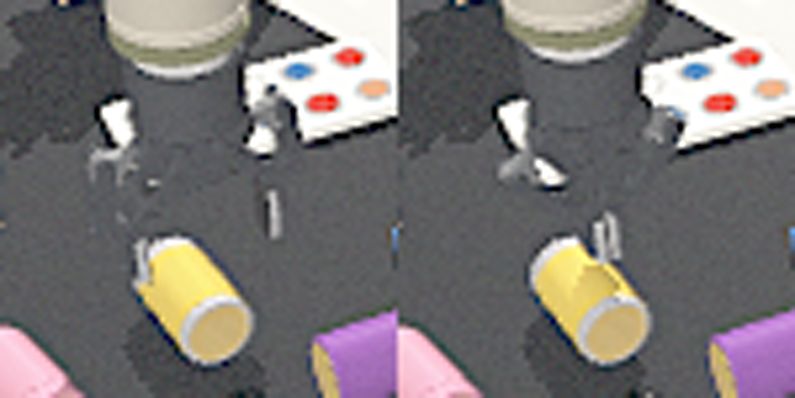

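The fingers shut above the tin: the lower ends of the finger strips, at about (612,262) in the crop, sit on the tin's top (z≈0.05) while TCP z reads 0.016. The contact forces (0 N at 0.016, 13 N at 0.009, 32 N at 0.005) also put first contact at a reading of about 0.012. So the real fingertips are about 38 mm above the reported TCP. I'll confirm by stepping down under force guard.

```bash
python3 - <<'E'
from h import *
np.set_printoptions(precision=4,suppress=True)
s=shot("side")
print("tip ray at z=.05:",onz(s,(240.6,214.4),.05))
def ob(n): o=observe(); print(n,o["grip_width"],o["grip_force"],o["position"],o["force"],o["time_s"]); return o
gripper_open()
for z in np.arange(.008,-.030,-.006):
    try: move_linear([.4715,.1915,z],v=.1)
    except MotionError as e: print(z,e); break
    o=ob("z%.3f"%z)
    if np.linalg.norm(o["force"])>6: break
E
```

```text
tip ray at z=.05: [0.478 0.187 0.05 ]
z0.008 0.08533019970068428 0.0 [0.4706 0.1912 0.007 ] [-0.056   0.4424  0.5578] 12.9917
z0.002 0.08532052432248699 0.0 [0.471  0.1914 0.0014] [-0.5112 -0.1547  1.1604] 13.2417
z-0.004 0.08595301275457398 0.0 [ 0.4711  0.1914 -0.0045] [-0.3082  0.1482  0.3208] 13.4917
z-0.010 0.08549676636490633 0.0 [ 0.471   0.1913 -0.0106] [0.3102 0.7825 0.0018] 13.7417
z-0.016 0.08560232347259766 0.0 [ 0.471   0.1913 -0.0166] [-0.8411 -0.0817  0.8006] 13.9917
z-0.022 0.08550412489617674 0.0 [ 0.471   0.1914 -0.0226] [ 0.3738  0.5237 -0.6413] 14.2417
z-0.028 0.08519912526295347 0.0 [ 0.471   0.1914 -0.0286] [-0.1015  0.0406 -0.7902] 14.4917
```

Confirmed: no contact at a reading of -0.029, so true tip z ≈ reading + 0.038. Clamping now.

```bash
python3 - <<'E'
from h import *
np.set_printoptions(precision=4,suppress=True)
def ob(n): o=observe(); print(n,o["grip_width"],o["grip_force"],o["position"],o["force"],o["time_s"]); return o
clamp(30); ob("clamped")
move_linear([.4715,.1915,.075],v=.15); ob("lifted")
E
```

```text
clamped 0.04918338753084614 30.968542098999023 [ 0.4718  0.1916 -0.0277] [-0.8619 -0.3081  2.3121] 14.9167
lifted 0.0491150104957929 31.350032687187195 [0.4707 0.1913 0.0739] [-0.6564  0.2159 -1.4934] 15.75
```

```bash
python3 - <<'E'
from h import *
np.set_printoptions(precision=4,suppress=True)
def ob(n): o=observe(); print(n,o["grip_width"],o["position"],o["tool_rot"][2],o["force"],o["time_s"]); return o
x,y=.505,-.073
reach([x,y,.09],[180,0,85.5])
move_linear([x,y,.030],v=.12); ob("near")
hold(.1); F0=np.mean([observe()["force"] for _ in range(3)],0)
for z in np.arange(.027,.015,-.0015):
    move_linear([x,y,z],v=.03); hold(.1); o=ob("z%.4f"%z)
    if o["force"][2]-F0[2]>4: break
s=shot("side"); print(F0)
cv2.imwrite("pics/pl.png",cv2.resize(s["color"][215:295,235:335,::-1],None,fx=7,fy=7,interpolation=cv2.INTER_CUBIC))
E
```

```text
near 0.048874055281900426 [ 0.5053 -0.0726  0.0303] 85.54762714550809 [ 0.2949 -0.324  -0.8043] 17.4417
z0.0270 0.04909253335893884 [ 0.5051 -0.0731  0.0272] 85.49346363440277 [-1.0521 -0.3649 -2.1048] 17.8917
z0.0255 0.04908274991026579 [ 0.505  -0.073   0.0254] 85.49741471040015 [-0.4341 -0.1355 -1.8983] 18.2417
z0.0240 0.049148344164950036 [ 0.505 -0.073  0.024] 85.49980232988506 [ 0.2888  0.3337 -1.8933] 18.5917
z0.0225 0.04893871834108225 [ 0.5049 -0.073   0.0224] 85.50069965736022 [-0.501  -0.2228 -2.776 ] 18.9417
z0.0210 0.0491485243556747 [ 0.5054 -0.0731  0.0215] 85.4996010659802 [-1.625 -0.149  3.724] 19.2917
[ 0.0033  0.1903 -1.9395]
```

View pics/pl.png

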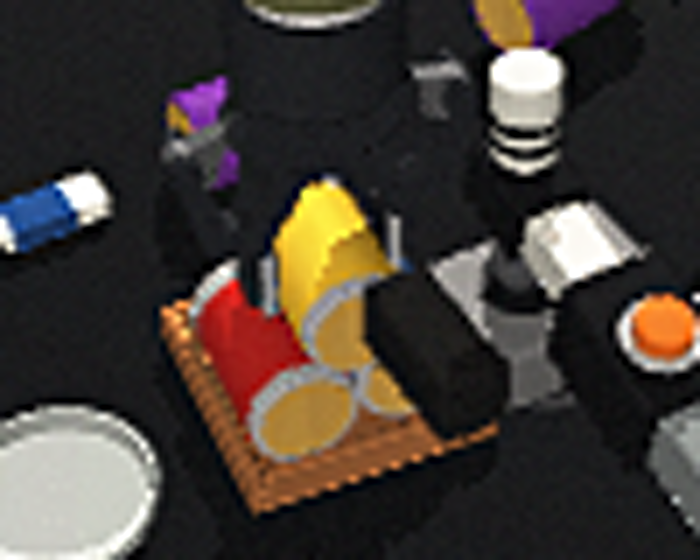

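The picture shows the yellow tin seated on red and blue. Its end face at about (350,330) in the crop is centred over the other two, and contact came at the expected height with about 5.7 N. I'll release, retreat, and hover tilted over the button to check the tip offset.

```bash
python3 - <<'E'
from h import *
np.set_printoptions(precision=4,suppress=True)
def ob(n): o=observe(); print(n,o["grip_width"],o["position"],o["tool_rot"],o["force"],o["time_s"]); return o
gripper_open(); ob("released")
move_linear([.505,-.073,.17],v=.2)
a=np.radians(92.1); d=np.array([np.cos(a),np.sin(a),0]); k=np.radians(12)
tz=np.sin(k)*d-[0,0,np.cos(k)]
btn=np.array([.515,-.319,.256]); tip=btn-.030*tz
move_linear([.505,-.15,.33],v=.3)
clamp(30)
reach(tip+.038*tz-.06*tz,[180,-12,92.1])
move_linear(tip+.038*tz,v=.15); ob("hover")
s=shot("side")
for n,p in (("tool-off",tip),("base-off",tip+.038*tz+[0,0,.038])): print(n,p,(proj(s,p)-[255,205])*6, (proj(s,p-.02*tz)-[255,205])*6)
cv2.imwrite("pics/hov.png",cv2.resize(s["color"][205:300,255:370,::-1],None,fx=6,fy=6,interpolation=cv2.INTER_CUBIC))
E
```

```text
released 0.08549860672315296 [ 0.5049 -0.073   0.0209] [-179.9912   -0.0016   85.5009] [ 0.1838 -0.1203 -1.2088] 19.8
hover 0.00011524293865184479 [ 0.5155 -0.3165  0.2495] [179.9437 -11.9489  92.2038] [ 0.4321 -0.3682  0.1959] 23.5417
tool-off [ 0.5152 -0.3252  0.2853] [458.4948 290.5148] [467.4197 259.6043]
base-off [ 0.5149 -0.3173  0.2862] [446.9542 276.3823] [455.6443 245.4085]
```

View pics/hov.png

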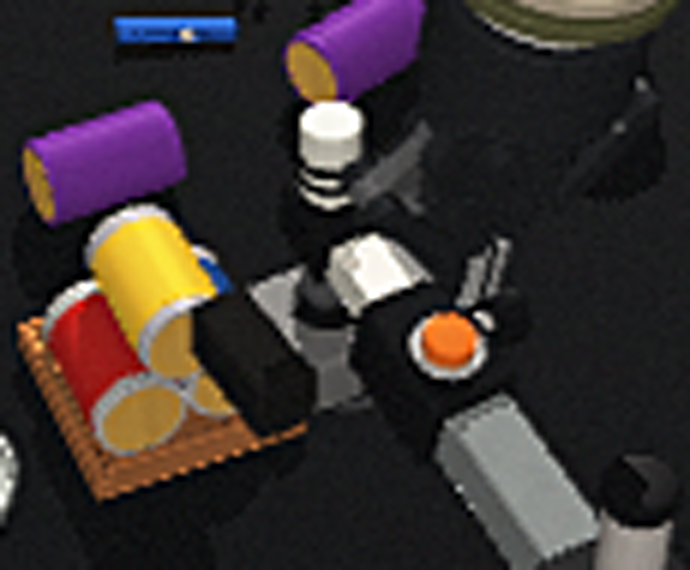

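The yellow tin sits squarely on the other two and is released. The finger strips end near (470,303), which matches an offset along the tool axis (prediction 458,290) better than a base offset (447,276). Pressing the button, force-guarded.

```bash
python3 - <<'E'
from h import *
np.set_printoptions(precision=4,suppress=True)
a=np.radians(92.1); d=np.array([np.cos(a),np.sin(a),0]); k=np.radians(12)
tz=np.sin(k)*d-[0,0,np.cos(k)]
btn=np.array([.515,-.319,.256])
move_linear(btn+.038*tz-.006*tz,v=.1)
F0=observe()["force"]
for m in np.arange(-.004,.014,.001):
    move_linear(btn+(.038+m)*tz,v=.02); o=observe(); f=-(o["force"]-F0)@tz
    print("%.3f f=%.1f"%(m,f),o["force"]-F0,"act %.4f"%((o["position"]-btn)@tz-.038))
    if f>16: break
print(o["time_s"])
E
```

```text
-0.004 f=-1.8 [-0.4407  0.3639 -1.7998] act -0.0045
-0.003 f=-1.4 [-1.246   1.4612 -1.0653] act -0.0031
-0.002 f=-1.5 [-0.4122  1.2232 -1.3067] act -0.0018
-0.001 f=-1.1 [-0.2243  0.1913 -1.0344] act -0.0009
0.000 f=0.2 [-1.7571  1.5684  0.5233] act -0.0002
0.001 f=1.6 [-0.267   1.3463  1.8888] act 0.0009
0.002 f=0.3 [-0.649   2.1193  0.7612] act 0.0021
0.003 f=0.5 [-2.2475  0.6155  0.6288] act 0.0031
0.004 f=0.8 [-0.2167  0.9381  0.9773] act 0.0041
0.005 f=1.0 [-0.1151  1.389   1.3362] act 0.0051
0.006 f=4.3 [-1.6272  1.3897  4.7367] act 0.0052
0.007 f=8.5 [-5.0541  1.8932  9.0891] act 0.0053
0.008 f=12.8 [-5.1132  1.1243 13.3215] act 0.0054
0.009 f=16.8 [-6.8581  1.725  17.5665] act 0.0054
27.4833
```

The button went from contact to a hard stop over about 6 mm, so it is fully in. Next is the knob.

```bash
python3 - <<'E'
from h import *
np.set_printoptions(precision=4,suppress=True)
def ob(n): o=observe(); print(n,o["grip_width"],o["grip_force"],o["position"],o["force"],o["time_s"]); return o
a=np.radians(92.1); d=np.array([np.cos(a),np.sin(a),0]); k=np.radians(12)
tz=np.sin(k)*d-[0,0,np.cos(k)]
btn=np.array([.515,-.319,.256])
move_linear(btn-.05*tz,v=.15); gripper_open()
K=np.array([.512,-.2295,.226])
reach(K+[0,0,.09],[180,0,92.1]); ob("above")
move_linear(K+[0,0,.02],v=.12); ob("")
move_linear(K,v=.06); ob("down")
clamp(50); ob("clamped"); hold(.2); ob("held")
E
```

```text
above 0.08550940623664081 0.0 [ 0.5122 -0.2282  0.3169] [-0.2008 -0.6203 -0.1049] 29.5917
 0.08528664506372094 0.0 [ 0.5121 -0.2301  0.2465] [ 0.1048 -1.0215 -0.056 ] 30.325
down 0.0849376641600445 0.0 [ 0.5117 -0.2293  0.2255] [-0.1676 -0.4755  0.2931] 30.8083
clamped 0.025044494066823724 49.1267466545105 [ 0.5119 -0.2296  0.2264] [-1.8664 -0.0311  3.6478] 31.3917
held 0.02480816577810927 49.22748148441315 [ 0.5119 -0.2296  0.2264] [-4.0591  0.3672  5.0439] 31.5917
```

Knob gripped at 25 mm width. Drawing the boom out in stages.

```bash
python3 - <<'E'
from h import *
np.set_printoptions(precision=4,suppress=True)
a=np.radians(92.1); k=np.radians(12)
u=np.array([np.cos(a)*np.cos(k),np.sin(a)*np.cos(k),np.sin(k)])
K=np.array([.512,-.2295,.226])
for L in (.01,.04,.08,.12,.15):
    move_linear(K+L*u,v=.06); hold(.1); o=observe(); print(L,o["grip_width"],(o["position"]-[.5119,-.2296,.2264])@u,o["position"],o["force"],o["time_s"])
    if np.linalg.norm(o["force"])>30: break
t=shot("top");s=shot("side")
# predicted mouth: knob at home minus 50mm along slope, 11mm above axis
mouth=np.array([.512,-.2295,.2437])-.05*u+.011*np.array([-np.cos(a)*np.sin(k),-np.sin(a)*np.sin(k),np.cos(k)])
print("mouth",mouth,proj(s,mouth),proj(t,mouth))
x,y=map(int,proj(s,mouth)); A=cv2.resize(s["color"][y-30:y+30,x-40:x+40,::-1],None,fx=9,fy=9,interpolation=cv2.INTER_CUBIC); print(x,y)
cv2.imwrite("pics/red.png",A)
E
```

```text
0.01 0.02468199096380216 0.009594804161036611 [ 0.5116 -0.2202  0.2284] [-4.7133 -2.9122  5.1235] 32.0083
0.04 0.024780376609673138 0.03954001700906122 [ 0.5104 -0.1909  0.2346] [-4.6872 -2.2724  5.12  ] 32.7583
0.08 0.024999970511298774 0.0795933858265223 [ 0.5089 -0.1518  0.2429] [-5.3655 -2.6125  6.4929] 33.675
0.12 0.025182500678679755 0.11963242070880084 [ 0.5074 -0.1127  0.2512] [-6.5125 -2.558   6.1483] 34.5917
0.15 0.02501025349206479 0.14973415064908563 [ 0.5063 -0.0832  0.2575] [-6.2726 -2.3619  6.2555] 35.3417
mouth [ 0.5139 -0.2807  0.2441] [320.2546 254.4629] [394.2092 205.3096]
320 254
```

View pics/red.png

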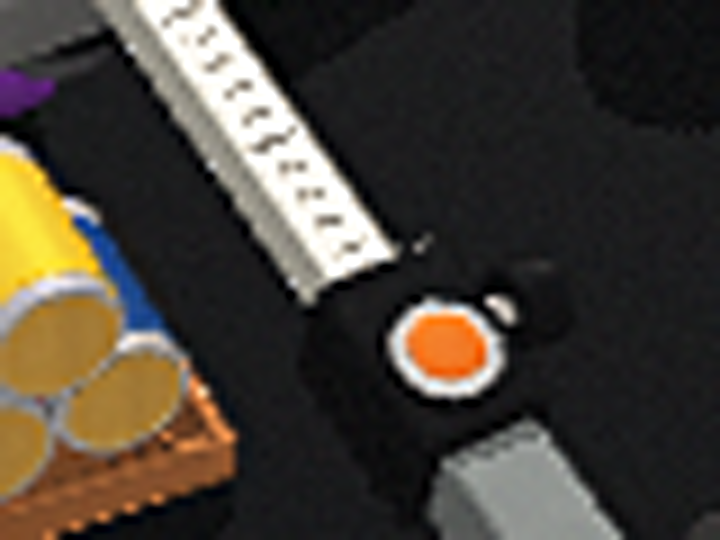

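The view shows the boom drawn out, with the collar edge running from about (325,290) to (395,258) in the crop and the last black tick at (345,245). No red is visible yet, so it seems slightly short. I'll sample colour along the scale.

```bash
cat > prof.py <<'E'
from h import *
np.set_printoptions(precision=1,suppress=True,linewidth=160)
a=np.radians(92.1); k=np.radians(12)
u=np.array([np.cos(a)*np.cos(k),np.sin(a)*np.cos(k),np.sin(k)]); w=np.array([np.sin(a),-np.cos(a),0])
mouth=np.array([.5139,-.2807,.2441])
def prof(c,img,ws,Ls):
    out=[]
    for L in Ls:
        q=np.array([proj(c,mouth+L*u+x*w) for x in ws],np.float32)
        out.append(cv2.remap(img,q[None,:,0].copy(),q[None,:,1].copy(),cv2.INTER_LINEAR)[0].mean(0))
    return np.array(out)
def run(Ls=np.arange(-.010,.034,.001)):
    for n in ("side","top"):
        c=shot(n); img=np.mean([c["color"].astype(np.float32)]+[camera(n)["color"].astype(np.float32) for _ in range(3)],0).astype(np.float32)
        P=prof(c,img,np.arange(-.003,.0071,.001),Ls)
        print(n,"L mm: G ; R-G"); print(np.c_[Ls*1000,P[:,1],P[:,0]-P[:,1]][:, :].T)
E
python3 -c "
from prof import *
run(); print(observe()['time_s'])"
```

```text
side L mm: G ; R-G
[[-10.   -9.   -8.   -7.   -6.   -5.   -4.   -3.   -2.   -1.   -0.    1.    2.    3.    4.    5.    6.    7.    8.    9.   10.   11.   12.   13.   14.   15.
   16.   17.   18.   19.   20.   21.   22.   23.   24.   25.   26.   27.   28.   29.   30.   31.   32.   33. ]
 [ 22.8  24.8  26.3  27.2  27.8  28.   27.2  25.4  22.5  18.2  14.5  20.6  50.2 110.  176.5 227.6 250.2 254.1 246.  223.7 199.  196.9 219.4 242.  251.5 252.6
  252.8 251.7 240.3 214.5 187.  183.3 202.1 229.1 247.4 253.3 253.5 250.9 237.7 211.1 189.6 187.6 207.9 233.2]
 [ -0.4  -0.2   0.2   0.5   0.6   0.5   0.2  -0.1  -0.3  -0.5  -0.3   0.5   2.3   4.2   4.2   2.4   0.6   0.2   1.1   3.4   6.    6.7   4.8   2.7   2.    2.2
    2.    1.7   2.1   3.8   5.3   5.5   4.3   2.6   1.5   1.4   1.5   1.6   2.5   4.3   5.3   5.    3.5   2. ]]
top L mm: G ; R-G
[[-10.   -9.   -8.   -7.   -6.   -5.   -4.   -3.   -2.   -1.   -0.    1.    2.    3.    4.    5.    6.    7.    8.    9.   10.   11.   12.   13.   14.   15.
   16.   17.   18.   19.   20.   21.   22.   23.   24.   25.   26.   27.   28.   29.   30.   31.   32.   33. ]
 [ 47.9  52.   56.8  65.   77.8  90.8 104.4 118.5 132.1 145.3 158.8 174.  190.2 205.8 213.1 218.7 221.1 219.  216.8 215.3 214.6 214.6 217.6 220.8 222.2 222.1
  221.6 218.4 214.7 212.7 213.8 214.9 217.8 220.9 222.9 222.2 221.5 218.9 215.5 212.7 214.3 216.1 218.4 220.4]
 [  1.9   2.2   2.5   3.9   6.9  10.   15.   21.   26.6  30.9  35.1  33.3  26.8  20.2  15.8  12.    9.5   9.2   8.9   9.1   9.3   9.4   8.9   8.4   8.1   8.
    7.9   8.5   9.3   9.7   9.2   8.7   8.3   8.    7.7   7.6   7.5   7.8   8.3   8.8   8.6   8.3   8.1   8. ]]
35.8417
```

From the side, the collar lip hides the line. From the top camera, red shows at L≈0 with black ticks at 10, 20 and 30 mm, so the red line is at the mouth. The measured travel is 149.7 mm, so I'll add a 0.3 mm trim and hand in.

```bash
python3 - <<'E'
from prof import *
move_linear(np.array([.512,-.2295,.226])+.1503*u,v=.02); hold(.5)
print(np.mean([(observe()["position"]-[.5119,-.2296,.2264])@u for _ in range(3)])*1000)
o=observe();print(o["grip_width"],o["grip_force"],o["force"],o["time_s"])
print(sign_off())
E
```

```text
149.84331038869533
0.024603198379299748 49.79119598865509 [-6.9 -3.3  6.7] 36.5917
the job is handed in; nothing more can be done
None
```

The job is handed in at about 37 s: the yellow tin is released in the groove, the lock button is fully in, and the boom is held by its knob at about 149.8 mm with the red line at the mouth. My first two tries at the yellow tin closed on top of it (up to 32 N, shifting it about 2 mm), because the real fingertips sit about 38 mm short of the reported TCP.

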